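# Open the handleless drawer and put the wrenches away

## Robot

A 6-joint arm with a two-finger parallel gripper is mounted at the origin on the work surface. World frame = base frame: x ahead of the robot, y to its left, z up, the work surface at z = 0. Lengths are in m, angles in rad, forces in N, time in s.
With the tool pointing down it reaches from about 0.275 to 0.85 m from the base axis. Payload 5.2 kg.
Tool frame: the origin (TCP) lies at the very end of the fingers, on their centre line; the grasp point (between the pads) lies 19 mm behind it (bot.grip_point_offset is the z of the grasp point in the tool frame, in m); z points along the fingers, y is the line along which they close (so a half turn about z gives the same grasp; the last joint's range is limited). The gripper opens to 85 mm and grips with 20 to 120 N. Pads are 22 mm wide; open, the fingers measure 114 mm over their backs; the gripper's body (76 mm by 85 mm) begins 54 mm behind the grasp point. The pads swing forward as they close: fully open they stand 13 mm farther back than shut.
Start: joints at [-1.345, 0.259, 1.535, -0, 1.348, -0.203], TCP at [0.229, -0.5, 0.231] pointing down, gripper open.
Joint ranges: [-3.14, 3.14], [-0.91, 2.08], [0.19, 2.58], [-1.22, 4.36], [0.22, 2.71], [-3.12, 3.12]. Speed limits (rad/s): [2.57, 2.57, 3.14, 3.14, 3.14, 3.14].

## Interface

Orientations are given as a unit quaternion [x, y, z, w].
In Python, from station import bot gives the robot as it stands.
- The arm moves only by the shell command python3 -m handwheel 'ROWS' [FORCE]. ROWS is JSON, one flat list of numbers, 5 for each row, row after row: the shift along the world's x, y, z as a fraction of full scale, then the turn about the world's z as a fraction of full scale, then the opening, from 0 (shut) to 1 (fully open). A call has 1 to 12 rows; each row is the pose to reach, as a shift and turn from the pose commanded when the call began, turning the shorter way round; what a row does not reach only later rows make up. Full scale, the value 1, is 0.4 m for a shift and 360 degrees for a turn. A row lasts 1/10 s, in which the tool goes at most 50 mm and 8.59 degrees, less where a joint would pass 70% of its speed; a pose out of reach is approached as far as the arm can. A call with a number of a shift or a turn outside -1 to 1 is refused whole. A call with a gripper value outside its range is refused whole. The fingers move at their own pace and stop on an object; FORCE is the grip in N (left out, the last holds). Time passes only in rows, so rows that repeat a pose let the fingers close. It gives the time, the measured TCP pose, the force, the opening and the grip force at its end, in the units of the state.
- bot.state(): the state, without advancing time (a new reading comes with each control period).
- bot.camera(name): name is "scene" or "top" or "wrist"; returns the picture (400x640x3 uint8, red, green, blue); there is no depth.
- bot.get_calibration(name): a dict with "camera_matrix" (3x3 intrinsics, pixels), "k1" (the pictures are not rectified: a ray, as slopes to the right and down, at radius r is drawn at 1 + k1 r^2 times it, then the intrinsics apply), "R" (3x3) and "t" (3): a world point X has camera coordinates R X + t. Camera axes: x right, y down, z forward; pixel columns grow to the right and rows downward; lengths in m; the calibration is good to about 2 mm. A picture is of the moment at which its call begins: read the wrist's pose just before it. get_calibration takes no time and is no camera call; for the wrist camera it gives the pose at the moment of the call.
- bot.hand_in(): hands the job in; it is judged then, once.
Trained networks look in the newest picture that a camera, given by its name, has taken for a name from the list of things; names that differ only in an ending like _2 or _b are one class to them, and where a whole thing is asked for, a point or a joint stands for the part that bears it (a point fixed in the world has none). Each returns a list of dicts, best first, with "p" (0 to 1); they miss things now and then, are a little off and sometimes report something else, mostly with a low value. They report only what shows in the picture. A call takes as long as a camera call. They do not tell look-alikes from the thing itself.
- bot.cut_out(camera, label): "pixels" (400x640 bool, what is visible of it).
- bot.tip_of(camera, label): "position" ([x, y, z] in m, in world coordinates, good to about 4 mm: a listed point, or the origin of a listed thing).
The state is a dict: "t": time; "joints": joint angles; "qd": joint speeds; "tau": joint torques, N m; "position": TCP position; "tool_rot": TCP orientation; "ft_force": force on the tool from outside, world axes, zero at the start; "ft_torque": the same for the moment, N m; "gripper_width": finger opening in m; "grip_force": force on a finger pad.
Only numpy, scipy, OpenCV 4.12 (cv2) and the standard library are available. Lean on these libraries where they do the work, as an engineer would, in place of code of your own. Each camera call takes 0.05 s, during which the arm holds its last target. There are 200 camera calls.

## Task

The drawer of the little wooden unit has lost its handle and stands ajar: first pull it all the way out to its stop, for instance by hooking your fingers behind its front board. Then put both wrenches away flat on the drawer's floor, the long one in the wider compartment and the short one in the narrower compartment; lay them in, do not drop them. Leave the drawer fully out, and leave the drill case, the tile and the clamp where they are.

Things in the scene. Friction and masses are not known exactly. Their poses are not given: they have to be found in the camera images.
- cabinet: Low wooden one-drawer unit standing on the counter, fixed there: 260 deep, 270 wide, 107 high (mm), top board 12 thick. Origin at counter height under the middle of its open face (the face nearest the robot); x points from the face into the unit, y along its width, z up. The drawer slides out along its -x.
- drawer (a joint): How far the drawer is out, in m: 0 = shut, 0.200 = the stop. Starts ajar. It stays where it is left; it takes about 3 to 5 N to slide.
- front_lip (a point): Middle of the top inner edge of the drawer's front board, moving with the drawer, axes as the cabinet's; 85 mm above the counter. The board (no handle) is 15 thick towards -x, 77 high, 262 wide. The drawer's inside begins here and runs 230 mm along +x; as much of it is uncovered as the drawer is out. Inside width 216, side walls 10 thick with tops 20 mm below this point, floor 63 mm below it.
- wide_floor (a point): On the floor of the wider compartment (+y side, 120 mm wide), mid-width and 100 mm behind the front board, 22 mm above the counter, moving with the drawer, axes as the cabinet's. At the stop 100 mm of floor is uncovered each way along x. The compartments are parted by a front-to-back divider 8 thick, rising 28 mm above the floor, centred 64 mm to the -y side of this point.
- narrow_floor (a point): The same for the narrower compartment (-y side), which is 88 mm wide: on its floor, mid-width and 100 mm behind the front board.
- long_wrench: Long double open-end wrench of stainless steel lying flat on the counter, 165 long (along its x), shaft 16 wide (along y), its 8 mm top 1 mm lower than the heads; heads 9 thick and up to 36 wide. About 160 g. Origin at the middle of its length, on its underside; z up.
- short_wrench: Short double open-end wrench of stainless steel lying flat on the counter, 115 long (along its x), shaft 12 wide (along y), top at 7 mm; heads 8 thick and up to 26 wide. About 80 g. Origin at the middle of its length, on its underside; z up.
- drill_case: Closed black plastic drill case lying on the counter, 200 x 270 x 82 high, with a handle on its +x side reaching 35 mm out. Origin at the middle of the lower edge of its -x side. To be left alone.
- tile: White ceramic tile offcut lying on the counter, 130 x 75 x 8. Origin at the middle of its underside. To be left alone.
- clamp: Orange plastic spring clamp, 115 x 78 x 26 high, lying on top of the wooden unit, 70 mm or more behind its face. Origin midway between its two handle ends (the ends nearest the face), on its underside; x points to the jaws. To be left alone.
Mind the look-alikes: they are no part of the job. Leave any pink or yellow look-alike of the long_wrench alone. Leave any blue look-alike of the short_wrench alone.

How it is judged:
By the outcome, as a careful person would: the job done as asked, in the order asked, and still so for the second after the job is handed in, with the robot touching nothing.
It also fails if it takes over 70 s, if anything falls off the work surface, if the arm or the gripper's body presses on something with over 40 N, if the wrist force passes 120 N, or if a joint passes its speed limit or range.

## Working session

There is one attempt and no reset: what is moved stays moved. The work goes in short steps, Python scripts to look and compute and a shell command to move; the robot and the scene stay as the last step left them, time stands still between calls to the robot, and variables do not carry over. Pictures are saved under pics/ and viewed, at most 10 in all, crops included, and the job is handed in when it is done.

```bash
mkdir -p pics; ls; cat > h.py <<'E'
import numpy as np, cv2
from station import bot
def cal(n):
    c=bot.get_calibration(n); return np.array(c["camera_matrix"]),c["k1"],np.array(c["R"]),np.array(c["t"])
def ray(c,uv):
    K,k1,R,t=c
    d=np.array([(uv[0]-K[0,2])/K[0,0],(uv[1]-K[1,2])/K[1,1]]); s=d.copy()
    for _ in range(20): s=d/(1+k1*(s@s))
    v=R.T@np.array([s[0],s[1],1]); return -R.T@t, v/np.linalg.norm(v)
def onz(c,uv,z):
    o,v=ray(c,uv); return o+v*(z-o[2])/v[2]
def proj(c,X):
    K,k1,R,t=c
    p=R@np.array(X)+t; s=p[:2]/p[2]; s=s*(1+k1*(s@s)); return K[:2,:2]@s+K[:2,2]
def tri(rs):
    A=np.zeros((3,3));b=np.zeros(3)
    for o,v in rs:
        P=np.eye(3)-np.outer(v,v);A+=P;b+=P@o
    return np.linalg.solve(A,b)
def save(im,n): cv2.imwrite(f"pics/{n}.png",cv2.cvtColor(im,cv2.COLOR_RGB2BGR))
E
python3 - <<'E'
from h import *
for n in("scene","top"):
    save(bot.camera(n),n+"0"); c=cal(n); print(n,-c[2].T@c[3])
    for l in("cabinet","front_lip","wide_floor","narrow_floor","long_wrench","short_wrench","drill_case","tile","clamp"):
        print(l,[(np.round(d["position"],3).tolist(),round(d["p"],2),proj(c,d["position"]).round().tolist()) for d in bot.tip_of(n,l)])
E
```

```text
pics
scene [ 1.1608641  -0.41005911  1.22172787]
cabinet [([0.662, 0.026, -0.002], 0.86, [343.0, 231.0])]
front_lip [([0.577, 0.024, 0.088], 0.59, [324.0, 194.0])]
wide_floor [([0.578, 0.024, 0.086], 0.64, [324.0, 194.0])]
narrow_floor [([0.756, 0.0, 0.108], 0.31, [359.0, 242.0])]
long_wrench [([0.466, 0.333, -0.002], 0.73, [380.0, 136.0]), ([0.479, 0.504, -0.002], 0.6, [423.0, 114.0]), ([0.338, 0.209, -0.001], 0.53, [325.0, 129.0])]
short_wrench [([0.477, -0.321, 0.002], 0.78, [201.0, 251.0]), ([0.436, -0.454, -0.0], 0.75, [151.0, 267.0])]
drill_case [([0.602, 0.476, 0.003], 0.81, [444.0, 140.0]), ([0.756, -0.0, 0.109], 0.21, [359.0, 242.0])]
tile [([0.669, -0.349, 0.005], 0.65, [229.0, 310.0]), ([0.468, 0.333, -0.004], 0.22, [381.0, 136.0])]
clamp [([0.755, -0.002, 0.11], 0.9, [358.0, 242.0]), ([0.465, 0.335, -0.001], 0.71, [381.0, 135.0])]
top [0.33674078 0.02670611 1.43791375]
cabinet []
front_lip [([0.577, 0.03, 0.086], 0.61, [318.0, 213.0]), ([0.663, 0.028, 0.003], 0.6, [319.0, 189.0])]
wide_floor [([0.676, 0.069, 0.019], 0.9, [304.0, 183.0])]
narrow_floor [([0.674, -0.037, 0.024], 0.75, [342.0, 184.0])]
long_wrench [([0.342, 0.211, 0.002], 0.65, [252.0, 302.0]), ([0.464, 0.337, 0.002], 0.57, [209.0, 258.0]), ([0.477, 0.492, 0.002], 0.55, [155.0, 253.0])]
short_wrench [([0.435, -0.462, -0.001], 0.75, [492.0, 268.0]), ([0.477, -0.328, -0.002], 0.72, [445.0, 254.0])]
drill_case [([0.606, 0.474, -0.001], 0.61, [164.0, 209.0])]
tile [([0.664, -0.35, -0.002], 0.61, [449.0, 189.0])]
clamp [([0.76, 0.002, 0.106], 0.79, [328.0, 145.0])]
```

View pics/top0.png

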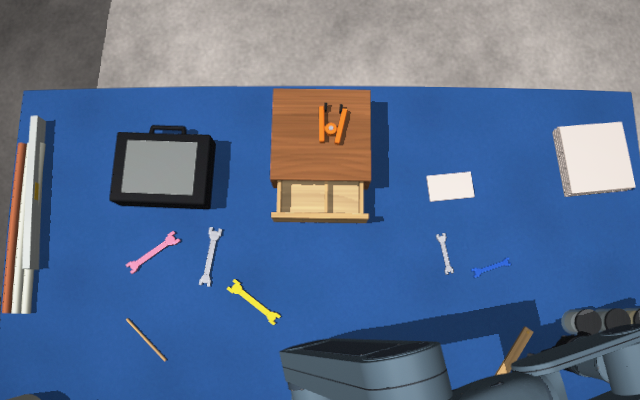

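View pics/scene0.png

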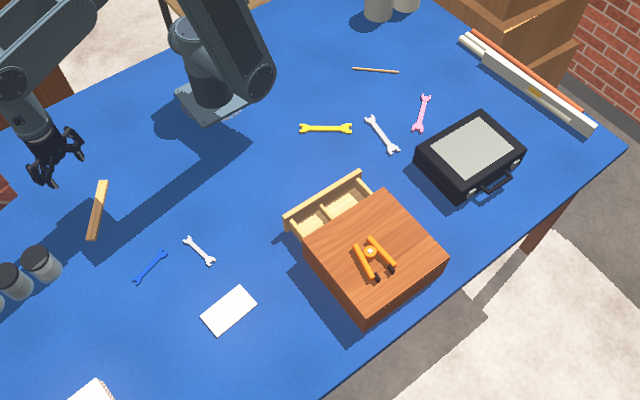

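The top picture shows the ajar drawer with its front board at about (319,216). The steel long wrench is at (209,258) and the steel short one at (445,254). The pink, yellow and blue ones are look-alikes. Next I'll measure axes and heights from both views.

```bash
python3 - <<'E'
from h import *
def cen(m): 
    ys,xs=np.nonzero(m); return np.array([xs.mean(),ys.mean()])
C={n:cal(n) for n in("scene","top")}
M={}
for n in C:
    bot.camera(n)
    for l in("long_wrench","short_wrench","drawer","cabinet"): M[n,l]=[d["pixels"] for d in bot.cut_out(n,l)]
for l,g in(("long_wrench",(.466,.335,.004)),("short_wrench",(.477,-.325,.004))):
    rs=[]
    for n in C:
        m=min(M[n,l],key=lambda m:np.linalg.norm(cen(m)-proj(C[n],g)))
        rs.append(ray(C[n],cen(m)))
        ys,xs=np.nonzero(m); P=np.array([onz(C[n],(x,y),.006)[:2] for x,y in zip(xs,ys)])
        w,V=np.linalg.eigh(np.cov(P.T)); q=(P-P.mean(0))@V[:,1]
        mid=P.mean(0)+V[:,1]*(q.max()+q.min())/2
        print(l,n,len(xs),"cen",P.mean(0).round(4),"mid",mid.round(4),"ang",np.degrees(np.arctan2(V[1,1],V[0,1])).round(1),"len",np.ptp(q).round(3))
    print("  tri",tri(rs).round(4))
for l,z in(("drawer",.085),("cabinet",.107)):
  for n in C:
    for m in M[n,l][:1]:
        ys,xs=np.nonzero(m)
        P=np.array([onz(C[n],(x,y),z)[:2] for x,y in zip(xs,ys)],np.float32)
        r=cv2.minAreaRect(P); print(l,n,len(xs),np.round(cv2.boxPoints(r),3).tolist())
E
```

```text
long_wrench scene 292 cen [0.4606 0.3341] mid [0.4641 0.3335] ang 170.4 len 0.161
long_wrench top 410 cen [0.4697 0.3333] mid [0.4678 0.3336] ang 170.9 len 0.162
  tri [0.4676 0.3297 0.0157]
short_wrench scene 245 cen [ 0.4794 -0.3249] mid [ 0.4756 -0.3255] ang -169.7 len 0.115
short_wrench top 225 cen [ 0.4762 -0.3257] mid [ 0.4774 -0.3255] ang -170.1 len 0.115
  tri [ 0.4769 -0.3256  0.0021]
drawer scene 2661 [[0.5590000152587891, -0.11999999731779099], [0.6510000228881836, -0.12099999934434891], [0.6549999713897705, 0.15700000524520874], [0.5630000233650208, 0.15800000727176666]]
drawer top 3674 [[0.5540000200271606, 0.15600000321865082], [0.5540000200271606, -0.10400000214576721], [0.6690000295639038, -0.10400000214576721], [0.6690000295639038, 0.15600000321865082]]
cabinet scene 13785 [[0.5709999799728394, -0.13600000739097595], [0.9409999847412109, -0.14000000059604645], [0.9440000057220459, 0.15800000727176666], [0.5740000009536743, 0.16200000047683716]]
```

```bash
python3 - <<'E'
from h import *
from scipy.spatial.transform import Rotation as R
s=bot.state(); print(s["t"],s["position"],R.from_quat(s["tool_rot"]).as_matrix().round(3),s["gripper_width"],s["ft_force"])
E
python3 -m handwheel '[0.3,0.4,0,0,0, 0.6,0.8,0,0,0, 0.8,1,0,0,0, 0.8,1,0,0,0, 0.8,1,0,0,0, 0.8,1,0,0,0, 0.8,1,0,0,0, 0.8,1,0,0,0, 0.8,1,0,0,0, 0.8,1,0,0,0, 0.8,1,0,0,0, 0.8,1,0,0,0]'
```

```text
1.5 [ 0.22869507 -0.50020343  0.23129918] [[ 0.909  0.416 -0.   ]
 [ 0.416 -0.909  0.   ]
 [-0.    -0.    -1.   ]] 0.08580177610350005 [-0.52110856 -0.17593607 -0.20050828]
t: 2.7
position: [0.5494, -0.0986, 0.231]
tool_rot: [0.977, 0.215, -0.0, -0.0]
ft_force: [-0.1, -0.7, -0.0]
gripper_width: 0.0001
grip_force: 0.0
```

```bash
python3 -m handwheel '[0.15,0.32,0,-0.068,0, 0.15,0.32,0,-0.068,0, 0.15,0.32,0,-0.068,0, 0.15,0.32,-0.1,-0.068,0, 0.15,0.32,-0.2,-0.068,0, 0.15,0.32,-0.25,-0.068,0, 0.15,0.32,-0.3,-0.068,0, 0.15,0.32,-0.3,-0.068,0]'
python3 - <<'E'
from h import *
im=bot.camera("wrist"); save(im,"w1"); save(bot.camera("scene"),"s1")
E
```

```text
t: 3.5
position: [0.6059, 0.0259, 0.1082]
tool_rot: [1.0, -0.0, -0.003, -0.0]
ft_force: [-0.1, 0.4, 0.7]
gripper_width: -0.0002
grip_force: 0.0
```

View pics/w1.png

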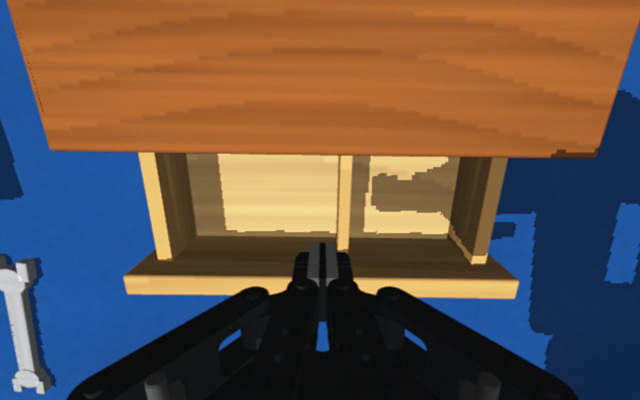

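```bash
python3 - <<'E'
from h import *
s=bot.state(); print(s["position"]); c=cal("wrist"); print("cam",-c[2].T@c[3])
for u,v in((130,278),(510,282),(127,294),(515,297),(415,280)): print((u,v),onz(c,(u,v),.085).round(4))
for u,v in((50,150),(600,156)): print("face",(u,v),onz(c,(u,v),.107).round(4))
print("tcp",proj(c,s["position"]))
print([(d["position"],d["p"]) for d in bot.tip_of("wrist","front_lip")])
E
```

```text
[0.60841214 0.02612895 0.11162037]
cam [0.68761181 0.02496754 0.25480908]
(130, 278) [0.5792 0.1537 0.085 ]
(510, 282) [ 0.576  -0.1017  0.085 ]
(127, 294) [0.5668 0.1582 0.085 ]
(515, 297) [ 0.5642 -0.1074  0.085 ]
(415, 280) [ 0.5774 -0.0378  0.085 ]
face (50, 150) [0.6674 0.1617 0.107 ]
face (600, 156) [ 0.6643 -0.1158  0.107 ]
tcp [319.97513592 258.36622245]
[]
```

```bash
python3 -m handwheel '[0,0,-0.05,0,0, 0,0,-0.1,0,0, 0,0,-0.15,0,0, 0,0,-0.15,0,0, -0.04,0,-0.15,0,0, -0.07,0,-0.15,0,0, -0.1,0,-0.15,0,0, -0.15,0,-0.15,0,0, -0.2,0,-0.15,0,0, -0.25,0,-0.15,0,0, -0.28,0,-0.15,0,0, -0.28,0,-0.15,0,0]'
```

```text
t: 4.85
position: [0.4964, 0.0276, 0.0529]
tool_rot: [1.0, 0.001, 0.001, 0.0]
ft_force: [-0.2, -0.0, -0.5]
gripper_width: -0.0
grip_force: 0.0
```

```bash
python3 -m handwheel '[-0.02,0,0,0,0, -0.03,0,0,0,0, -0.04,0,0,0,0, -0.05,0,0,0,0, -0.05,0,0,0,0]'
python3 - <<'E'
from h import *
bot.camera("top"); bot.camera("scene"); print(bot.state()["position"])
for n in("top","scene"):
  for l in("front_lip","wide_floor","narrow_floor","cabinet"): print(n,l,[(np.round(d["position"],4).tolist(),round(d["p"],2)) for d in bot.tip_of(n,l)][:2])
E
```

```text
t: 5.35
position: [0.476, 0.0278, 0.0511]
tool_rot: [1.0, 0.001, -0.001, -0.0]
ft_force: [0.7, -1.2, 1.6]
gripper_width: -0.0001
grip_force: 0.7
[0.47601226 0.027833   0.05097384]
top front_lip [([0.4662, 0.0296, 0.0879], 0.94)]
top wide_floor [([0.565, 0.0731, 0.0198], 0.65)]
top narrow_floor [([0.5619, -0.0355, 0.023], 0.65)]
top cabinet [([0.6647, 0.0297, 0.0049], 0.58)]
scene front_lip [([0.463, 0.0248, 0.0872], 0.63)]
scene wide_floor [([0.5636, 0.0761, 0.0222], 0.92)]
scene narrow_floor [([0.5613, -0.0377, 0.0243], 0.6)]
scene cabinet [([0.6612, 0.0246, -0.0009], 0.86), ([0.47, 0.3351, 0.0015], 0.57)]
```

Drawer is close to the stop; I'll creep on until the force rises.

```bash
python3 -m handwheel '[-0.01,0,0,0,0, -0.015,0,0,0,0, -0.02,0,0,0,0, -0.02,0,0,0,0]'
```

```text
t: 6.25
position: [0.4732, 0.0274, 0.0522]
tool_rot: [1.0, 0.0, 0.005, 0.0]
ft_force: [13.2, 1.6, -8.2]
gripper_width: -0.0004
grip_force: 6.4
```

```bash
python3 -m handwheel '[-0.005,0,0,0,0, -0.01,0,0,0,0, -0.01,0,0,0,0]'
```

```text
t: 6.55
position: [0.4733, 0.027, 0.053]
tool_rot: [1.0, -0.0, 0.009, 0.001]
ft_force: [23.4, 2.1, -15.0]
gripper_width: -0.0
grip_force: 11.3
```

```bash
python3 -m handwheel '[0.06,0,0,0,0, 0.06,0,0.12,0,0, 0.06,0,0.24,0,0, 0.04,0.1,0.25,0,0.5, 0,0.2,0.25,0,0.5, 0,0.33,0.25,0,0.5, 0,0.45,0.25,-0.025,0.5, 0,0.57,0.25,-0.025,0.5, 0,0.7,0.25,-0.025,0.5, 0,0.765,0.25,-0.025,0.5, 0,0.765,0.25,-0.025,0.5, 0,0.765,0.25,-0.025,0.5]'
cat > look.py <<'E'
import sys; from h import *
from scipy.spatial.transform import Rotation as R
l,gx,gy=sys.argv[1],float(sys.argv[2]),float(sys.argv[3])
s=bot.state(); c=cal("wrist"); im=bot.camera("wrist"); save(im,sys.argv[4])
T=R.from_quat(s["tool_rot"]).as_matrix()
print("tcp",s["position"].round(4) if hasattr(s["position"],"round") else s["position"],"toolx",np.degrees(np.arctan2(T[1,0],T[0,0])).round(2),"w",s["gripper_width"],s["ft_force"])
for d in bot.cut_out("wrist",l):
    ys,xs=np.nonzero(d["pixels"]); P=np.array([onz(c,(x,y),.008)[:2] for x,y in zip(xs,ys)],np.float32)
    if np.hypot(*(P.mean(0)-[gx,gy]))>.06: continue
    w,V=np.linalg.eigh(np.cov(P.T)); v=V[:,1]*np.sign(V[0,1]); q=(P-P.mean(0))@v
    k=abs(q-(q.max()+q.min())/2)<.02; sh=P[k].mean(0)
    (_,_),wh,_=cv2.minAreaRect(P)
    print(d["p"],"mid",(P.mean(0)+v*(q.max()+q.min())/2).round(4),"shaft",sh.round(4),"ang",np.degrees(np.arctan2(v[1],v[0])).round(2),"box",np.round(wh,3))
    print("ray",*[x.round(4).tolist() for x in ray(c,[xs.mean(),ys.mean()])])
E
python3 look.py long_wrench .467 .333 w2
```

```text
t: 7.75
position: [0.4637, 0.3339, 0.1507]
tool_rot: [0.997, -0.077, -0.001, 0.001]
ft_force: [0.2, -0.5, -0.1]
gripper_width: 0.0428
grip_force: 0.0
tcp [0.4637 0.3339 0.1507] toolx -8.79 w 0.04275962316358913 [ 0.17186602 -0.50447165 -0.12152233]
0.69 mid [0.4668 0.3327] shaft [0.4672 0.3328] ang -9.33 box [0.036 0.166]
ray [0.5421, 0.321, 0.2938] [-0.2118, 0.0328, -0.9768]
```

View pics/w2.png

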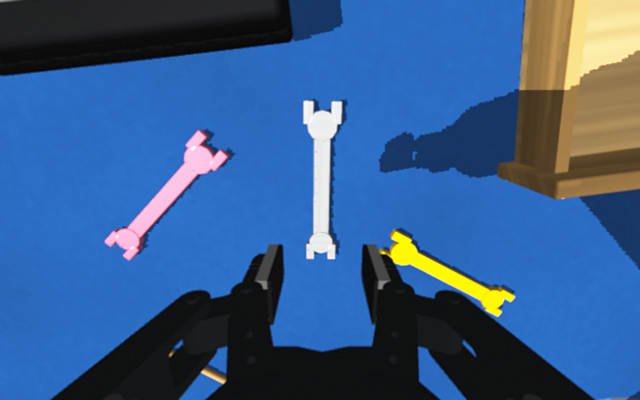

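```bash
python3 -m handwheel '[0.008,-0.003,-0.1,-0.001,0.5, 0.008,-0.003,-0.2,-0.001,0.5, 0.008,-0.003,-0.28,-0.001,0.5, 0.008,-0.003,-0.34,-0.001,0.5, 0.008,-0.003,-0.37,-0.001,0.5, 0.008,-0.003,-0.37,-0.001,0.5, 0.008,-0.003,-0.37,-0.001,0.3, 0.008,-0.003,-0.37,-0.001,0.1, 0.008,-0.003,-0.37,-0.001,0, 0.008,-0.003,-0.37,-0.001,0, 0.008,-0.003,-0.37,-0.001,0, 0.008,-0.003,-0.37,-0.001,0]' 50
```

```text
t: 9.05
position: [0.4693, 0.333, 0.0051]
tool_rot: [0.997, -0.081, 0.002, -0.001]
ft_force: [-1.0, -1.8, 7.0]
gripper_width: 0.0133
grip_force: 49.2
```

```bash
python3 -m handwheel '[0,0,0.02,0,0, 0,0,0.05,0,0, 0,0,0.1,0,0, 0,0,0.15,0,0, 0,0,0.2,0,0, 0,0,0.25,0,0, 0,0,0.25,0,0]' 50; python3 look.py long_wrench .467 .333 w3; python3 -c "
from h import *
save(bot.camera('scene')[80:260,220:540].repeat(2,0).repeat(2,1),'s3')"
```

```text
t: 9.75
position: [0.4698, 0.3337, 0.107]
tool_rot: [0.997, -0.081, 0.003, -0.002]
ft_force: [0.1, 0.8, -0.8]
gripper_width: 0.0136
grip_force: 48.9
tcp [0.4698 0.3337 0.107 ] toolx -9.26 w 0.013571117134047517 [ 0.12242336  0.80433182 -0.84663855]
0.71 mid [0.4307 0.339 ] shaft [0.4321 0.3389] ang -9.37 box [0.062 0.243]
ray [0.547, 0.3195, 0.2507] [-0.3148, 0.0529, -0.9477]
```

View pics/w3.png

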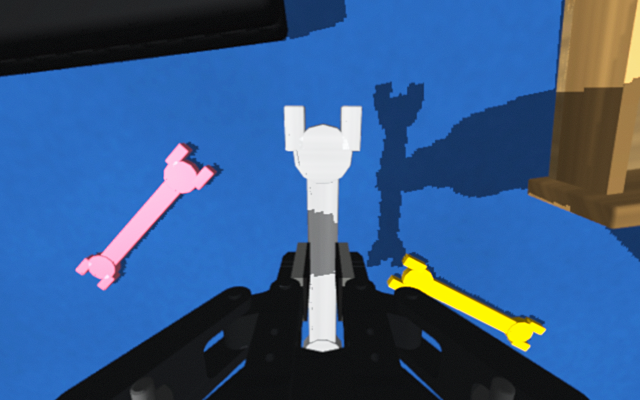

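```bash
python3 -m handwheel '[0,0,0.1,0,0, 0.05,-0.1,0.12,0,0, 0.1,-0.2,0.12,0.024,0, 0.15,-0.32,0.12,0.024,0, 0.2,-0.44,0.12,0.024,0, 0.24,-0.54,0.12,0.024,0, 0.243,-0.64,0.12,0.024,0, 0.243,-0.648,0.12,0.024,0, 0.243,-0.648,0.12,0.024,0, 0.243,-0.648,0.12,0.024,0]' 50
python3 - <<'E'
from h import *
s=bot.state(); c=cal("wrist"); save(bot.camera("wrist"),"w4"); print(s["position"],c[0][0,0])
print([(np.round(d["position"],4).tolist(),round(d["p"],2)) for l in("wide_floor","narrow_floor","front_lip","long_wrench") for d in bot.tip_of("wrist",l)])
E
```

```text
t: 10.9
position: [0.5643, 0.0742, 0.1504]
tool_rot: [1.0, -0.005, -0.001, -0.0]
ft_force: [-0.1, 0.3, -1.9]
gripper_width: 0.0134
grip_force: 49.2
[0.56433787 0.07424663 0.15038639] 288.6771088276606
[([0.5609, -0.0387, 0.0242], 0.69), ([0.5618, 0.077, 0.1436], 0.87)]
```

View pics/w4.png

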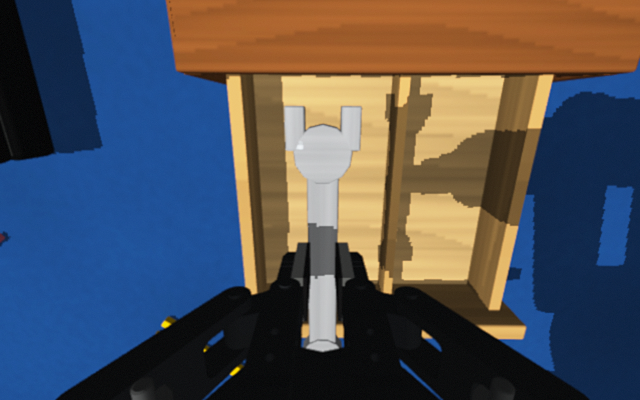

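```bash
python3 -m handwheel '[0.006,0,-0.06,0,0, 0.006,0,-0.12,0,0, 0.006,0,-0.18,0,0, 0.006,0,-0.23,0,0, 0.006,0,-0.26,0,0, 0.006,0,-0.28,0,0, 0.006,0,-0.288,0,0, 0.006,0,-0.293,0,0, 0.006,0,-0.298,0,0, 0.006,0,-0.298,0,0]' 50
```

```text
t: 12.15
position: [0.5679, 0.0734, 0.0326]
tool_rot: [1.0, -0.006, 0.0, 0.0]
ft_force: [0.8, -0.6, -0.9]
gripper_width: 0.0136
grip_force: 49.2
```

```bash
python3 -m handwheel '[0,0,-0.005,0,0, 0,0,-0.009,0,0, 0,0,-0.009,0,0, 0,0,-0.009,0,0]' 50;  python3 -m handwheel '[0,0,-0.004,0,0, 0,0,-0.004,0,0]' 50
```

```text
t: 12.55
position: [0.5675, 0.0734, 0.0285]
tool_rot: [1.0, -0.006, -0.0, -0.0]
ft_force: [-0.4, 1.1, -0.8]
gripper_width: 0.0132
grip_force: 49.2
t: 12.75
position: [0.5677, 0.0734, 0.0272]
tool_rot: [1.0, -0.006, 0.0, 0.0]
ft_force: [-0.5, -1.0, 1.6]
gripper_width: 0.0132
grip_force: 49.5
```

```bash
python3 -m handwheel '[0,0,-0.003,0,0, 0,0,-0.003,0,0]' 50;  python3 -m handwheel '[0,0,0,0,0.2, 0,0,0,0,0.3, 0,0,0,0,0.4, 0,0,0,0,0.45, 0,0,0,0,0.45, 0,0,0.03,0,0.45, 0,0,0.1,0,0.45, 0,0,0.2,0,0.45, 0,0,0.3,0,0.45, 0,0,0.4,0,0.45, 0,0,0.4,0,0.45]'
python3 - <<'E'
from h import *
s=bot.state(); save(bot.camera("wrist"),"w5"); print(s["position"])
print([(np.round(d["position"],4).tolist(),round(d["p"],2)) for l in("wide_floor","narrow_floor","front_lip","long_wrench") for d in bot.tip_of("wrist",l)])
E
```

```text
t: 12.95
position: [0.5683, 0.0734, 0.0271]
tool_rot: [1.0, -0.005, 0.001, 0.0]
ft_force: [-2.6, -0.6, 8.3]
gripper_width: 0.0133
grip_force: 50.6
t: 14.05
position: [0.5712, 0.0733, 0.1932]
tool_rot: [1.0, -0.005, 0.006, 0.0]
ft_force: [-0.0, 0.4, -0.0]
gripper_width: 0.0384
grip_force: 0.0
[0.57121755 0.07330187 0.19323093]
[([0.5664, 0.0728, 0.0196], 0.56), ([0.5606, -0.0418, 0.0238], 0.65), ([0.4669, 0.0257, 0.0815], 0.66), ([0.5716, 0.0734, 0.0197], 0.75)]
```

View pics/w5.png

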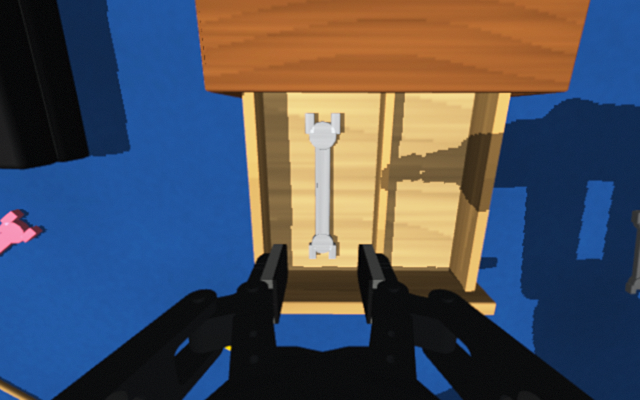

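The long wrench lies flat in the wide compartment, spanning (322,115) to (322,258). Now the short one.

```bash
python3 -m handwheel '[-0.03,-0.1,0,0,0.35, -0.06,-0.22,0,0,0.35, -0.09,-0.34,0,0,0.35, -0.12,-0.46,0,0,0.35, -0.15,-0.58,0,0.029,0.35, -0.18,-0.7,-0.03,0.029,0.35, -0.2,-0.82,-0.06,0.029,0.35, -0.229,-0.94,-0.1,0.029,0.35, -0.229,-0.997,-0.1,0.029,0.35, -0.229,-0.997,-0.1,0.029,0.35, -0.229,-0.997,-0.1,0.029,0.35]'; python3 look.py short_wrench .477 -.325 w6
```

```text
t: 15.4
position: [0.4749, -0.3253, 0.144]
tool_rot: [0.996, 0.085, -0.001, -0.002]
ft_force: [0.1, 1.0, 0.5]
gripper_width: 0.0298
grip_force: 0.0
tcp [ 0.4749 -0.3253  0.144 ] toolx 9.7 w 0.02982471879797192 [0.1030281  0.9809458  0.49359595]
0.81 mid [ 0.4764 -0.3272] shaft [ 0.4771 -0.3272] ang 11.25 box [0.115 0.025]
ray [0.5532, -0.3137, 0.2871] [-0.2434, -0.0421, -0.969]
```

View pics/w6.png

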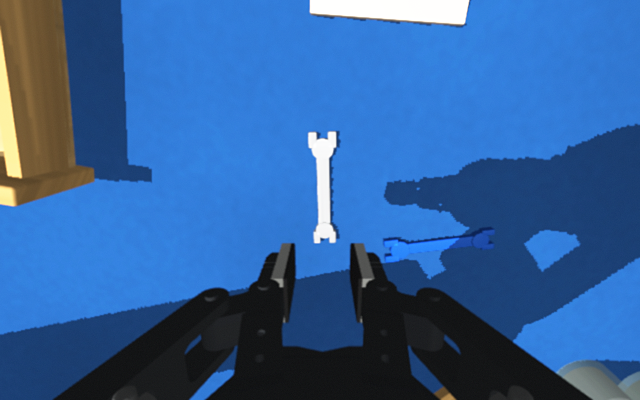

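```bash
python3 -m handwheel '[0.004,-0.004,-0.1,0.003,0.35, 0.004,-0.004,-0.2,0.003,0.35, 0.004,-0.004,-0.27,0.003,0.35, 0.004,-0.004,-0.33,0.003,0.35, 0.004,-0.004,-0.35,0.003,0.35, 0.004,-0.004,-0.35,0.003,0.35, 0.004,-0.004,-0.35,0.003,0.2, 0.004,-0.004,-0.35,0.003,0.1, 0.004,-0.004,-0.35,0.003,0, 0.004,-0.004,-0.35,0.003,0, 0.004,-0.004,-0.35,0.003,0, 0.004,-0.004,-0.35,0.003,0]' 50
python3 -m handwheel '[0,0,0.02,0,0, 0,0,0.05,0,0, 0,0,0.1,0,0, 0,0,0.2,0,0, 0,0,0.3,0,0, 0,0,0.37,0,0, 0,0,0.37,0,0]' 50
```

```text
t: 16.7
position: [0.4782, -0.3276, 0.0071]
tool_rot: [0.995, 0.095, 0.001, 0.001]
ft_force: [-0.3, 1.5, 5.8]
gripper_width: -0.0007
grip_force: 3.2
t: 17.4
position: [0.4796, -0.3292, 0.1597]
tool_rot: [0.995, 0.095, 0.003, 0.004]
ft_force: [-0.4, -0.1, -0.6]
gripper_width: 0.0
grip_force: 0.0
```

```bash
python3 -m handwheel '[0,0,0,0,0.35, 0,0,0,0,0.35, 0,0,0,0,0.35, 0,0,0,0,0.35]'; python3 look.py short_wrench .477 -.325 w7
```

```text
t: 17.8
position: [0.477, -0.3265, 0.1525]
tool_rot: [0.995, 0.095, -0.001, -0.001]
ft_force: [-0.5, -0.1, -0.0]
gripper_width: 0.0299
grip_force: 0.0
tcp [ 0.477  -0.3265  0.1525] toolx 10.88 w 0.02985986869735222 [-0.46653343 -0.10614265 -0.03381608]
0.95 mid [ 0.4768 -0.3297] shaft [ 0.4778 -0.3297] ang 11.07 box [0.114 0.027]
ray [0.5549, -0.3132, 0.2956] [-0.2392, -0.0509, -0.9696]
```

```bash
python3 -m handwheel '[0,-0.006,-0.1,0,0.35, 0,-0.006,-0.2,0,0.35, 0,-0.006,-0.3,0,0.35, 0,-0.006,-0.36,0,0.35, 0,-0.006,-0.38,0,0.35, 0,-0.006,-0.38,0,0.35, 0,-0.006,-0.38,0,0.35, 0,-0.006,-0.38,0,0.35]' 50
python3 -m handwheel '[0,0,0,0,0.2, 0,0,0,0,0.1, 0,0,0,0,0, 0,0,0,0,0, 0,0,0,0,0, 0,0,0,0,0]' 50
```

```text
t: 18.7
position: [0.4781, -0.3299, 0.0025]
tool_rot: [0.995, 0.095, 0.0, 0.001]
ft_force: [0.2, -0.5, 0.1]
gripper_width: 0.0299
grip_force: 0.0
t: 19.3
position: [0.4778, -0.3297, 0.0024]
tool_rot: [0.995, 0.095, 0.0, 0.0]
ft_force: [-1.3, 1.1, 5.8]
gripper_width: 0.0102
grip_force: 49.1
```

```bash
python3 -m handwheel '[0,0,0.03,0,0, 0,0,0.1,0,0, 0,0,0.2,0,0, 0,0,0.3,0,0, 0.03,0.1,0.375,0,0, 0.06,0.2,0.375,-0.032,0, 0.1,0.32,0.375,-0.032,0, 0.14,0.44,0.375,-0.032,0, 0.18,0.56,0.375,-0.032,0, 0.216,0.68,0.375,-0.032,0, 0.216,0.726,0.375,-0.032,0, 0.216,0.726,0.375,-0.032,0]' 50
python3 -m handwheel '[0,0,0,0,0, 0,0,0,0,0, 0,0,0,0,0]' 50
python3 - <<'E'
from h import *
s=bot.state(); save(bot.camera("wrist"),"w8"); print(s["position"],s["tool_rot"])
print([(l,np.round(d["position"],4).tolist(),round(d["p"],2)) for l in("wide_floor","narrow_floor","front_lip","short_wrench") for d in bot.tip_of("wrist",l)])
E
```

```text
t: 20.5
position: [0.5637, -0.0355, 0.152]
tool_rot: [1.0, -0.003, -0.0, -0.0]
ft_force: [-0.1, -0.1, 0.4]
gripper_width: 0.0094
grip_force: 49.0
t: 20.8
position: [0.5638, -0.0404, 0.1518]
tool_rot: [1.0, -0.006, 0.0, 0.0]
ft_force: [-1.4, 0.4, -0.9]
gripper_width: 0.0099
grip_force: 49.0
[ 0.56379545 -0.04043318  0.15180211] [ 9.99979024e-01 -6.47563804e-03  1.30131533e-05  1.32695552e-04]
[('wide_floor', [0.5621, 0.0735, 0.0202], 0.71), ('narrow_floor', [0.5638, -0.041, 0.0216], 0.8), ('short_wrench', [0.5623, -0.0392, 0.1533], 0.96)]
```

View pics/w8.png

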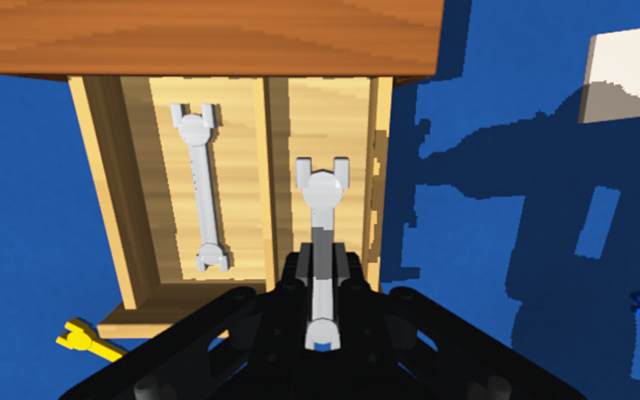

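```bash
python3 -m handwheel '[0,0,-0.06,0,0, 0,0,-0.12,0,0, 0,0,-0.18,0,0, 0,0,-0.23,0,0, 0,0,-0.26,0,0, 0,0,-0.29,0,0, 0,0,-0.3,0,0, 0,0,-0.305,0,0, 0,0,-0.305,0,0, 0,0,-0.305,0,0]' 50
python3 -m handwheel '[0,0,-0.004,0,0, 0,0,-0.008,0,0, 0,0,-0.01,0,0, 0,0,-0.01,0,0, 0,0,-0.01,0,0]' 50
```

```text
t: 22.05
position: [0.5645, -0.0391, 0.0305]
tool_rot: [1.0, -0.005, 0.001, 0.0]
ft_force: [-0.2, -0.0, -0.4]
gripper_width: 0.01
grip_force: 49.0
t: 22.55
position: [0.5639, -0.039, 0.0257]
tool_rot: [1.0, -0.006, -0.0, -0.0]
ft_force: [0.2, 0.4, 0.3]
gripper_width: 0.0099
grip_force: 49.0
```

```bash
python3 -m handwheel '[0,0,-0.003,0,0, 0,0,-0.003,0,0, 0,0,-0.003,0,0]' 50
```

```text
t: 22.85
position: [0.5639, -0.039, 0.0245]
tool_rot: [1.0, -0.006, -0.0, -0.0]
ft_force: [-0.8, 0.0, 0.1]
gripper_width: 0.0101
grip_force: 49.0
```

```bash
python3 -m handwheel '[0,0,-0.002,0,0, 0,0,-0.004,0,0, 0,0,-0.004,0,0]' 50
```

```text
t: 23.15
position: [0.5645, -0.039, 0.0243]
tool_rot: [1.0, -0.005, 0.001, 0.0]
ft_force: [-2.1, 1.3, 9.5]
gripper_width: 0.0101
grip_force: 50.2
```

Contact is made at the expected height, so I'll release and rise.

```bash
python3 -m handwheel '[0,0,0,0,0.15, 0,0,0,0,0.25, 0,0,0,0,0.32, 0,0,0,0,0.32, 0,0,0.03,0,0.32, 0,0,0.1,0,0.32, 0,0,0.2,0,0.32, 0,0,0.3,0,0.32, 0,0,0.42,0,0.32, 0,0,0.5,0,0.32, -0.1,-0.1,0.5,0,0.32, -0.2,-0.3,0.5,0,0.32]'
python3 -m handwheel '[-0.1,-0.2,0,0,0.32, -0.2,-0.4,0,0,0.32, -0.2,-0.4,0,0,0.32, -0.2,-0.4,0,0,0.32, -0.2,-0.4,0,0,0.32]'
python3 - <<'E'
from h import *
import cv2
a=bot.camera("top")[80:290,100:500]; b=bot.camera("scene")[80:290,120:520]
save(cv2.resize(np.hstack([a,b]),(800,210)),"fin_small")
save(cv2.resize(np.vstack([a[:, 140:300],b[50:210,120:280]]) if False else a[80:160,140:300],(800,400),interpolation=cv2.INTER_CUBIC),"fin")
for n in("top","scene"):
  for l in("front_lip","cabinet","drill_case","tile","clamp","long_wrench","short_wrench"): print(n,l,[(np.round(d["position"],3).tolist(),round(d["p"],2)) for d in bot.tip_of(n,l)])
E
```

```text
t: 24.35
position: [0.5048, -0.1179, 0.2254]
tool_rot: [1.0, -0.003, 0.002, 0.001]
ft_force: [-0.2, -0.4, -0.4]
gripper_width: 0.0272
grip_force: 0.0
t: 24.85
position: [0.4236, -0.282, 0.2237]
tool_rot: [1.0, -0.008, 0.0, 0.001]
ft_force: [0.2, 0.3, 0.7]
gripper_width: 0.0271
grip_force: 0.0
top front_lip [([0.465, 0.03, 0.085], 0.97)]
top cabinet [([0.662, 0.025, 0.0], 0.59)]
top drill_case [([0.607, 0.474, 0.001], 0.91)]
top tile [([0.665, -0.35, -0.003], 0.56)]
top clamp [([0.759, 0.002, 0.106], 0.93)]
top long_wrench [([0.343, 0.211, 0.002], 0.87), ([0.476, 0.494, 0.001], 0.84), ([0.567, 0.076, 0.02], 0.62)]
top short_wrench [([0.664, -0.35, -0.002], 0.72), ([0.564, -0.043, 0.02], 0.69)]
scene front_lip []
scene cabinet [([0.662, 0.026, -0.004], 0.84)]
scene drill_case [([0.604, 0.475, 0.002], 0.84)]
scene tile [([0.667, -0.35, 0.003], 0.69)]
scene clamp [([0.756, -0.0, 0.107], 0.76)]
scene long_wrench [([0.569, 0.072, 0.021], 0.68), ([0.478, 0.502, 0.001], 0.62), ([0.34, 0.207, -0.002], 0.58)]
scene short_wrench [([0.434, -0.457, 0.003], 0.81), ([0.567, -0.036, 0.021], 0.74)]
```

View pics/fin.png

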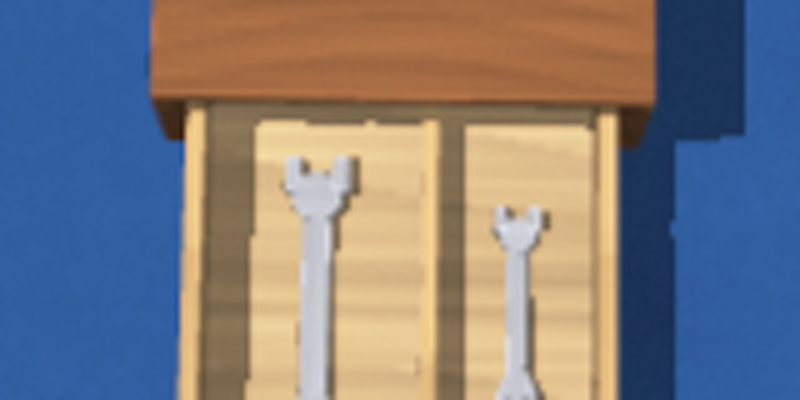

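Both wrenches lie flat in their compartments at a height of about 0.02 m. The drawer measures about 0.2 m out, and the case, tile and clamp have not moved.

```bash
python3 -c "
from station import bot
print(bot.hand_in())"
```

```text
the job is handed in; nothing more can be done
None
```

I pulled the drawer out to its stop, laid the long wrench flat in the wide compartment and the short one flat in the narrow one, and handed the job in at about 25 s of the 70 s; the short wrench took two grasps and may have shifted about 2 mm on the first, and the case, tile and clamp stayed where they were.

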